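# Pop the parts tray and trap it

### The arm

A 6-joint arm with a two-finger parallel gripper is mounted at the origin on the work surface. World frame = base frame: x ahead of the robot, y to its left, z up, the work surface at z = 0. Lengths are in m, angles in rad, forces in N, time in s.
With the tool pointing down it reaches from about 0.35 to 0.85 m from the base axis. Payload 8.1 kg.
Tool frame: the origin (TCP) lies at the very end of the fingers, on their centre line; the grasp point (between the pads) lies 19 mm behind it (robot.pinch_z is the distance from the TCP to the grasp point, in m); y points along the fingers, x is the direction in which the jaws open and shut, and the axes are right-handed (so a half turn about y gives the same grasp; the last joint's range is limited). The gripper opens to 93 mm and grips with 3 to 60 N. Pads are 15 mm wide; open, the fingers measure 128 mm over their backs; the gripper's body (75 mm by 188 mm) begins 65 mm behind the grasp point.
Start: joints at [-0.085, 0.13, 1.488, -0, 1.523, -0.085], TCP at [0.6, 0, 0.185] pointing down, gripper open.
Joint ranges: [-2.96, 2.96], [-0.89, 2.26], [0.02, 2.5], [-1.34, 4.48], [0, 2.73], [-2.66, 2.66]. Speed limits (rad/s): [2.39, 2.39, 2.79, 3.14, 3.14, 3.14].

### API

Orientations are given as a rotation vector (axis times angle).
In Python, from plant import robot gives the robot as it stands.
- The arm moves only by the shell command python3 -m inch 'ROWS' [FORCE]. ROWS is JSON, a list of rows, each a list of 5 numbers: the closure, from -1 (fully open) to 1 (shut), then the shift along the world's x, y, z in m, then the turn about the world's z in rad. A call has 1 to 8 rows; each row is the pose to reach, as a shift and turn from the pose measured when the call began; what a row does not reach only later rows make up. A row lasts 1/8 s, in which the tool goes at most 62.5 mm and 10.7 degrees, less where a joint would pass 70% of its speed; a pose out of reach is approached as far as the arm can. A call with a gripper value outside its range is refused whole. The fingers move at their own pace and stop on an object; FORCE is the grip in N (left out, the last holds). Time passes only in rows, so rows that repeat a pose let the fingers close. It gives the time, the measured TCP pose, the force and the opening at its end, in the units of the state.
- robot.read_state(): the state, without advancing time (a new reading comes with each control period).
- robot.read_camera(name): name is "scene" or "side" or "wrist"; returns a dict with "color" (420x560x3 uint8, red, green, blue), "mtx" (3x3 intrinsics, pixels), "dist_coeffs" ([k1, k2, p1, p2, k3] as OpenCV has them; the pictures are not rectified), "R" (3x3) and "t" (3): a world point X has camera coordinates R X + t; the wrist camera has in their place "hand_eye" (4x4, takes a point from camera to tool coordinates, whose origin is the TCP and whose axes are the tool frame's). Camera axes: x right, y down, z forward; pixel columns grow to the right and rows downward; lengths in m; the calibration is good to about 2 mm. A picture is of the moment at which its call begins: read the wrist's pose just before it. There is no depth.
- robot.close_job(): hands the job in, once; it reports no verdict.
The state is a dict: "t": time; "q": joint angles; "dq": joint speeds; "joint_torque": joint torques, N m; "tool_pos": TCP position; "orientation": TCP orientation; "force": force on the tool from outside, world axes, zero at the start; "wrist_torque": the same for the moment, N m; "opening": finger opening in m.
Only numpy, scipy, OpenCV 4.12 (cv2) and the standard library are available. Lean on these libraries where they do the work, as an engineer would, in place of code of your own. Each camera call takes 0.05 s, during which the arm holds its last target. There are 200 camera calls.

### The job

Push the spring ejector paddle of the organiser all the way down with one fingertip so that its little parts tray pops off its catch, and have the other finger in the sloping runner to stop the tray before it slides away. The tray must come out clear of its catch, but only a little way, and rest against that finger on the runner; finish while holding, with the paddle still fully down and the finger still blocking the tray. Do not grasp or lift anything and leave the loose tools and the bowl alone.

Things in the scene. Friction and masses are not known exactly. Their poses are not given: they have to be found in the camera images.
- organiser: Translucent organiser, fixed, 75 mm high. Origin on the bench under the middle of the tray's catch line; x level, pointing uphill into the organiser, y left of x, z up. Drawer blocks at x 10 to 118 mm, y 27 to 100 and -100 to -27 mm, the tray's open-topped bay between them. An aluminium runner along y = 0 leaves the bay towards -x. Grey ejector housing: x -64 to -4, y 40 to 92 mm, 34 mm high.
- ejector (a joint): Paddle travel in m: 0 up, grows pressed straight down, 0.010 fully down (hard stop). Its spring needs 2 N to start, 6 N fully down, and returns it when let go. The paddle lowers the steel catch tab (organiser x -4 to 0 mm) that holds the tray against a light spring pusher (0.9 N); after 6 to 7 mm of travel the tray shoots out at once.
- ejector_top (a point): Centre of the paddle's flat top, black plastic, 32 mm (organiser x) by 28 mm (y), beside the runner on its +y side: organiser x = -34, y = 66 mm; 48 mm above the bench when up, 38 mm fully down. Moves with the paddle.
- runner_mid (a point): On the runner floor's centre line, straight beside the paddle: organiser x = -34, y = 0, 25 mm above the bench. The floor, 46 mm wide, falls towards -x at 15 degrees from 34 mm high at x = 0 to its end at x = -72 mm; side walls 8 mm high. A finger here with its tip level with the pressed paddle (13 mm above the floor, over the walls) stops the tray some 20 mm out.
- tray: Open white tray with steel parts in it, loose, slippery, about 0.16 kg, 44 mm wide and long, upright front panel 36 mm high. Origin: middle of its lower front edge, on the runner floor; x uphill, z up like the organiser's. Starts against the catch at organiser x = 0; popped, it slides towards -x. Stopped 10 to 50 mm out is right; farther counts as got away.
- wrench: Steel socket wrench lying on the bench, 190 mm long along its x, 34 mm wide, 28 mm high; leave it alone. Origin under its middle.
- level: Red plastic spirit level standing on edge, 200 x 22 x 40 mm, long along its x; leave it alone. Origin centre of underside.
- clamp: Aluminium spring clamp lying flat, about 125 x 70 x 22 mm; leave it alone. Origin under its pivot.
- bowl: Green ceramic bowl, 84 mm across, 38 mm high; leave it alone. Origin centre of underside.

How it is judged:
By the outcome, as a careful person would: the job done as asked, in the order asked, and still so for the second after the job is handed in, while the arm keeps its last pose, push and grip.
It also fails if it takes over 32 s, if anything falls off the work surface, if the arm or the gripper's body presses on something with over 40 N, if the wrist force passes 120 N, or if a joint passes its speed limit or range.

## Working session

There is one attempt and no reset: what is moved stays moved. The work goes in short steps, Python scripts to look and compute and a shell command to move; the robot and the scene stay as the last step left them, time stands still between calls to the robot, and variables do not carry over. Pictures are saved under pics/ and viewed, about 8 in all and at most 12, crops included, and the job is handed in when it is done.

```bash
ls; mkdir -p pics
python3 - <<'E'
from plant import robot
import cv2
s=robot.read_state(); print(s)
for n in("scene","side","wrist"):
    c=robot.read_camera(n); cv2.imwrite(f"pics/{n}0.png",c["color"][:,:,::-1]); print(n,c["mtx"].round(1).tolist() if n=="scene" else "",c.get("t"),c.get("hand_eye"))
E
```

```text
pics
{'t': 0.0, 'q': array([-8.54114617e-02,  1.31150884e-01,  1.48928587e+00, -8.24706473e-06,
        1.52298254e+00, -8.53674539e-02]), 'dq': array([ 0.00239357, -0.00062173,  0.00096464, -0.00049174,  0.00025181,
       -0.00064443]), 'joint_torque': array([-1.61290725e-03, -5.59853125e+01, -4.91755986e+01,  7.67333270e-02,
        3.59135563e-02, -2.97389461e-04]), 'tool_pos': array([5.99370715e-01, 6.59467908e-05, 1.84090023e-01]), 'orientation': array([-1.57064827e+00,  1.46417929e-03,  1.39568442e-03]), 'force': array([ 0.19604313,  0.03392545, -0.82629211]), 'wrist_torque': array([-0.0072162 , -0.00087026, -0.02481815]), 'opening': 0.09305760624925798}
scene [[468.0, 0.0, 283.8], [0.0, 468.0, 210.9], [0.0, 0.0, 1.0]] [ 0.49221458 -0.1249227   1.09325757] None
side  [-0.42289256  0.28451965  0.48677108] None
wrist  None [[ 9.99999980e-01  9.38648818e-06 -1.98038532e-04 -7.88315656e-04]
 [ 1.93621857e-04 -2.61051978e-01  9.65324726e-01 -1.99453889e-01]
 [-4.26373415e-05 -9.65324746e-01 -2.61051975e-01  7.26848183e-02]
 [ 0.00000000e+00  0.00000000e+00  0.00000000e+00  1.00000000e+00]]
```

View pics/scene0.png

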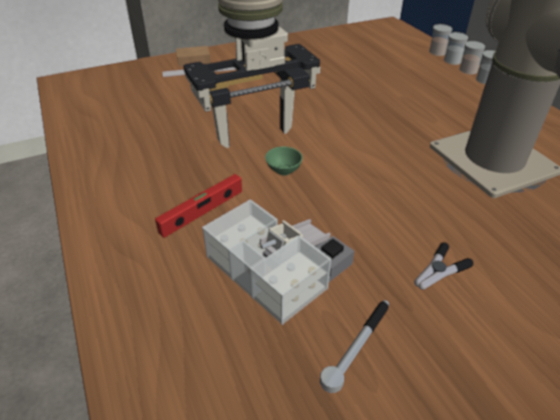

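View pics/side0.png

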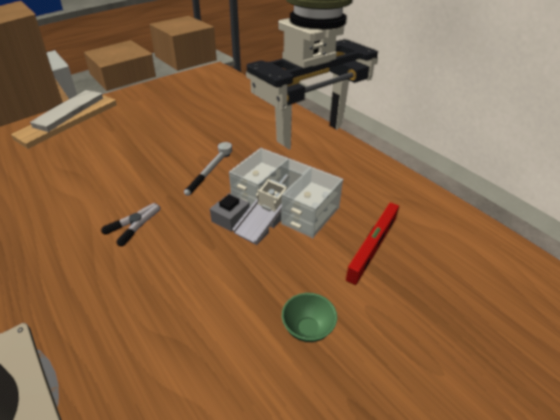

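View pics/wrist0.png

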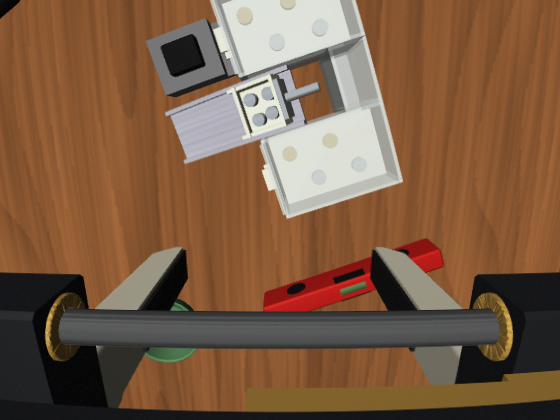

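The wrist view shows the black paddle at about (183,55), the runner end at (168,113)–(187,161), and the tray front at about (240,110). In all three views the organiser is roughly +15° in yaw. Next I turn these pixels into positions.

```bash
cat > h.py <<'E'
import numpy as np, cv2
from scipy.spatial.transform import Rotation as Ro
from plant import robot
def cam(n):
    s=robot.read_state(); c=robot.read_camera(n)
    if n=="wrist":
        Rt=Ro.from_rotvec(s["orientation"]).as_matrix(); H=np.array(c["hand_eye"])
        c["Rc"]=Rt@H[:3,:3]; c["o"]=Rt@H[:3,3]+s["tool_pos"]
    else:
        c["Rc"]=np.array(c["R"]).T; c["o"]=-c["Rc"]@np.array(c["t"])
    return c
def pt(c,uv,z):
    p=cv2.undistortPoints(np.array([[uv]],float),np.array(c["mtx"]),np.array(c["dist_coeffs"]))[0,0]
    d=c["Rc"]@np.r_[p,1]; return c["o"]+d*(z-c["o"][2])/d[2]
def black(c,box,thr=45):
    x0,y0,x1,y1=box; m=(c["color"][y0:y1,x0:x1].max(2)<thr).astype(np.uint8)
    k=max(cv2.findContours(m,cv2.RETR_EXTERNAL,cv2.CHAIN_APPROX_NONE)[0],key=cv2.contourArea)
    r=cv2.minAreaRect(k); b=cv2.boxPoints(r)+[x0,y0]; return np.array(r[0])+[x0,y0],b
E
python3 - <<'E'
from h import *
w=cam("wrist")
c,b=black(w,(140,15,235,100)); print("box",b.round(0).tolist(),"paddle W",pt(w,c,.048)); P=[pt(w,u,.048) for u in b]; print("sides",[np.linalg.norm(P[i]-P[i-1]).round(4) for i in range(4)])
a,e=pt(w,(168,113),.0227),pt(w,(187,161),.0227); print("runner end",a,e,np.linalg.norm(a-e),"mid",(a+e)/2,"yaw",np.degrees(np.arctan2(*(a-e)[1::-1]))-90)
a,e=pt(w,(362,38),.075),pt(w,(402,182),.075); print("back",a,e,np.linalg.norm(a-e),"yaw",np.degrees(np.arctan2(*(a-e)[1::-1]))-90)
for n,box in(("scene",(315,230,350,265)),("side",(212,190,245,215))):
    k=cam(n); c,b=black(k,box,40); print(n,c,pt(k,c,.048))
i=w["color"][0:180,130:300,::-1]; cv2.imwrite("pics/w1.png",cv2.resize(i,None,fx=3.3,fy=3.3,interpolation=2))
E
```

```text
box [[160.0, 45.0], [194.0, 33.0], [206.0, 65.0], [171.0, 78.0]] paddle W [0.51315012 0.12590659 0.048     ]
sides [np.float64(0.0294), np.float64(0.0326), np.float64(0.029), np.float64(0.033)]
runner end [0.48919    0.07597515 0.0227    ] [0.50544202 0.02829275 0.0227    ] 0.05037598796829543 mid [0.49731601 0.05213395 0.0227    ] yaw 18.821108543151965
back [0.66603998 0.13477824 0.075     ] [0.70768067 0.01639381 0.075     ] 0.1254943057431622 yaw 19.378876539189093
scene [332.12000084 248.15999985] [0.51631105 0.13433084 0.048     ]
side [228.86885262 202.44262409] [0.5059888 0.1160922 0.048    ]
```

View pics/w1.png

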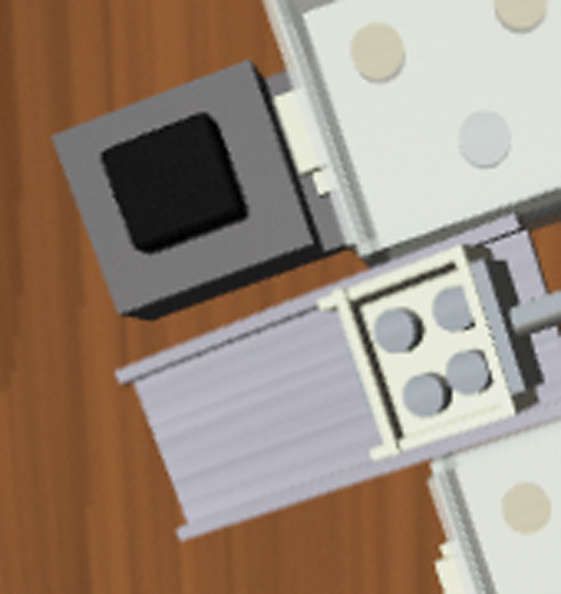

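The crop confirms the black paddle top, the runner's side walls and the tray front. The paddle is at (0.513, 0.126) and its size comes out at 33×29 mm, against 32×28 given. Yaw is about 19.5°. The runner middle is (0.535, 0.064) from the paddle and (0.533, 0.065) from the runner end, so they agree. The TCP target is (0.524, 0.095) with a turn of -1.23 rad.

```bash
python3 -m inch '[[-0.07,-0.04,0.05,0,-0.18],[-0.07,-0.075,0.095,0,-0.36],[-0.07,-0.075,0.095,0,-0.54],[-0.07,-0.075,0.095,0,-0.72],[-0.07,-0.075,0.095,0,-0.9],[-0.07,-0.075,0.095,0,-1.08],[-0.07,-0.075,0.095,-0.02,-1.23],[-0.07,-0.075,0.095,-0.04,-1.23]]' && python3 -m inch '[[-0.07,0,0,-0.03,0],[-0.07,0,0,-0.06,0],[-0.07,0,0,-0.06,0]]'
python3 - <<'E'
from h import *
w=cam("wrist"); s=robot.read_state()
print(s["tool_pos"],s["opening"],s["force"],Ro.from_rotvec(s["orientation"]).as_matrix().round(3))
cv2.imwrite("pics/w2.png",w["color"][:,:,::-1])
k=cam("side");cv2.imwrite("pics/s2.png",cv2.resize(k["color"][60:280,150:400,::-1],None,fx=2.6,fy=2.6))
E
```

```text
t: 1.3
tool_pos: [0.5249, 0.0951, 0.1442]
orientation: [-1.351, 0.954, -0.954]
force: [-0.3, -0.7, -0.3]
opening: 0.0496
t: 1.68
tool_pos: [0.5221, 0.0948, 0.0808]
orientation: [-1.356, 0.956, -0.948]
force: [-0.5, -0.6, 0.7]
opening: 0.0499
[0.52359959 0.09495223 0.08295344] 0.04981887727961637 [ 0.28168236 -0.14324177 -0.09648469] [[ 0.337 -0.003  0.941]
 [-0.941  0.     0.337]
 [-0.001 -1.    -0.002]]
```

View pics/w2.png

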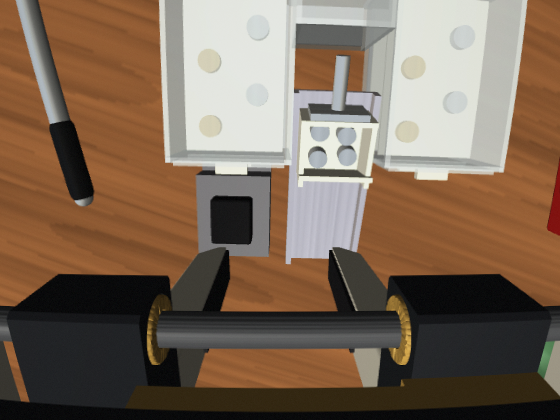

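View pics/s2.png

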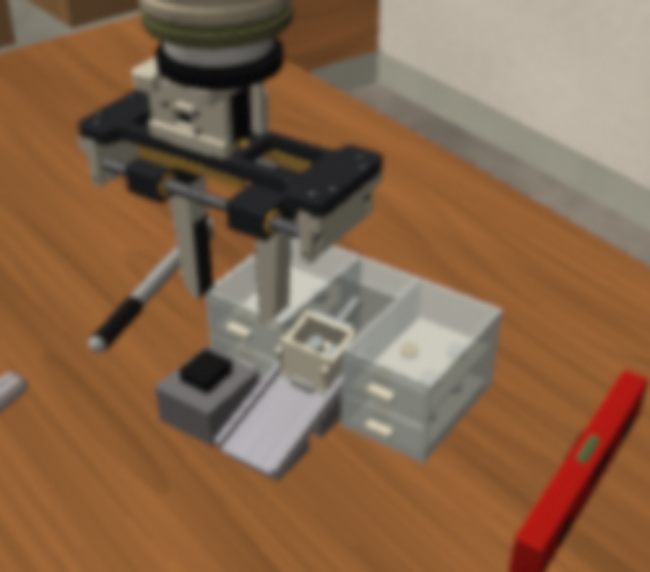

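The wrist view shows the paddle at (231,220), the runner between x 290 and 362, and the fingertips at about (215,250) and (345,250). I measure the paddle once more and check the fingertip pixels.

Run:
```python
from h import *
w=cam("wrist"); s=robot.read_state(); T=Ro.from_rotvec(s["orientation"]).as_matrix(); p=s["tool_pos"]; print(p)
c,b=black(w,(204,190,258,246)); P=[pt(w,u,.048) for u in b]
print(b.round().tolist(),"paddle in tool frame",T.T@(pt(w,c,.048)-p),"sides",[np.linalg.norm(P[i]-P[i-1]).round(4) for i in range(2)])
for u,z in(((287,263),.0227),((359,258),.0227),((299,186),None and 0 or .034),((370,186),.034)): print(u,T.T@(pt(w,u,z)-p))
for X in((-.033,0,0),(.033,0,0)):
    q=w["Rc"].T@(T@np.array(X)+p-w["o"]); print(X,cv2.projectPoints(q[None],np.zeros(3),np.zeros(3),np.array(w["mtx"]),np.array(w["dist_coeffs"]))[0].ravel())
```

```text
[0.52570161 0.09510676 0.08542029]
[[211.0, 199.0], [251.0, 199.0], [251.0, 245.0], [211.0, 245.0]] paddle in tool frame [-0.03378229  0.03742301 -0.00053108] sides [np.float64(0.0333), np.float64(0.0272)]
(287, 263) [ 0.00573164  0.06263539 -0.04197832]
(359, 258) [ 0.06256551  0.06263738 -0.03787758]
(299, 186) [0.01358241 0.05146307 0.02197335]
(370, 186) [0.06441576 0.05145771 0.02208875]
(-0.033, 0, 0) [224.18250618 239.58495809]
(0.033, 0, 0) [336.16213615 239.60965734]
```

The alignment is within about 1 mm for both the paddle and the runner. Descending in stages.

```bash
python3 -m inch '[[-0.07,0,0,-0.015,0],[-0.07,0,0,-0.03,0],[-0.07,0,0,-0.03,0]]' && python3 -c "
from plant import robot
import numpy as np
S=[]
for i in range(4): s=robot.read_state();S.append(np.r_[s['tool_pos'],s['force']]); robot.read_camera('side')
print(np.round(S,4))"
```

```text
t: 2.2
tool_pos: [0.524, 0.095, 0.0533]
orientation: [-1.353, 0.954, -0.951]
force: [0.2, 0.8, -0.1]
opening: 0.0501
[[ 0.524   0.095   0.0533  0.1953  0.7859 -0.1051]
 [ 0.5247  0.095   0.0543  0.2725 -0.0708 -0.2178]
 [ 0.5253  0.0951  0.055   0.4514 -0.2347 -0.5209]
 [ 0.5257  0.0951  0.0555  0.3907 -0.1739 -0.5757]]
```

```bash
python3 -m inch '[[-0.07,0,0,-0.006,0],[-0.07,0,0,-0.012,0],[-0.07,0,0,-0.018,0],[-0.07,0,0,-0.018,0],[-0.07,0,0,-0.018,0]]'
python3 - <<'E'
from h import *
for i in range(2): s=robot.read_state();print(s['tool_pos'].round(4),s['force'].round(2)); k=cam('side')
w=cam("wrist");sc=cam("scene")
cv2.imwrite("pics/w3.png",np.hstack([cv2.resize(w["color"][60:280,170:400,::-1],None,fx=1.7,fy=2*.85),cv2.resize(k["color"][130:260,200:340,::-1],(400,374))]))
E
```

```text
t: 3.02
tool_pos: [0.526, 0.0951, 0.0378]
orientation: [-1.35, 0.951, -0.954]
force: [-0.2, -0.1, 0.1]
opening: 0.0497
[0.526  0.0951 0.0378] [-0.15 -0.07  0.13]
[0.5261 0.0951 0.0379] [ 0.23 -0.45  2.03]
```

View pics/w3.png

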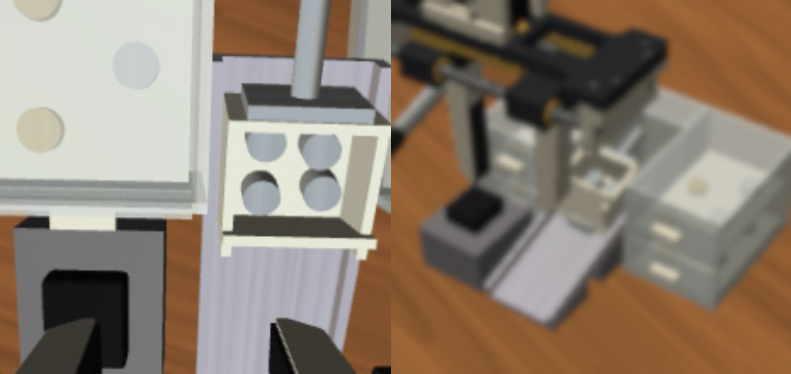

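The pressing finger may not be over the paddle centre, since the force is only about 2 N. I project the expected tips and the paddle into the views to check.

Run:
```python
from h import *
s=robot.read_state(); T=Ro.from_rotvec(s["orientation"]).as_matrix(); p=s["tool_pos"]; print(p,s["force"],s["wrist_torque"])
out=[]
for n,box in (("side",(200,150,270,230)),("wrist",(170,180,390,290)),("scene",(290,200,370,280))):
    k=cam(n); im=k["color"][:,:,::-1].copy(); x0,y0,x1,y1=box
    f=400/max(x1-x0,y1-y0); im=cv2.resize(im[y0:y1,x0:x1],None,fx=f,fy=f,interpolation=2)
    for X,col in (((-.033,0,0),(0,0,255)),((.033,0,0),(0,255,0)),((-.025,0,0),(255,0,255)),((-.033,-.04,0),(0,255,255))):
        q=k["Rc"].T@(T@np.array(X)+p-k["o"]); u=cv2.projectPoints(q[None],np.zeros(3),np.zeros(3),np.array(k["mtx"]),np.array(k["dist_coeffs"]))[0].ravel()
        print(n,X,u.round(1)); cv2.circle(im,tuple(int(v) for v in (u-[x0,y0])*f),4,col,-1)
    out.append(cv2.copyMakeBorder(im,0,400-im.shape[0],0,400-im.shape[1],0))
cv2.imwrite("pics/p4.png",cv2.resize(np.vstack([np.hstack(out[:2]),np.hstack([out[2],out[2]*0])]),(600,600)))
```

```text
[0.52619534 0.09516588 0.03800954] [-0.78312787 -0.53224395 -0.10821095] [0.05252043 0.09308007 0.04061543]
side (-0.033, 0, 0) [230.4 201.9]
side (0.033, 0, 0) [258.  214.1]
side (-0.025, 0, 0) [233.7 203.3]
side (-0.033, -0.04, 0) [228.8 185.8]
wrist (-0.033, 0, 0) [224.1 240.3]
wrist (0.033, 0, 0) [335.5 240.3]
wrist (-0.025, 0, 0) [237.6 240.3]
wrist (-0.033, -0.04, 0) [212.1 268.2]
scene (-0.033, 0, 0) [330.  248.8]
scene (0.033, 0, 0) [302.5 229.9]
scene (-0.025, 0, 0) [326.5 246.5]
scene (-0.033, -0.04, 0) [331.9 232.5]
```

View pics/p4.png

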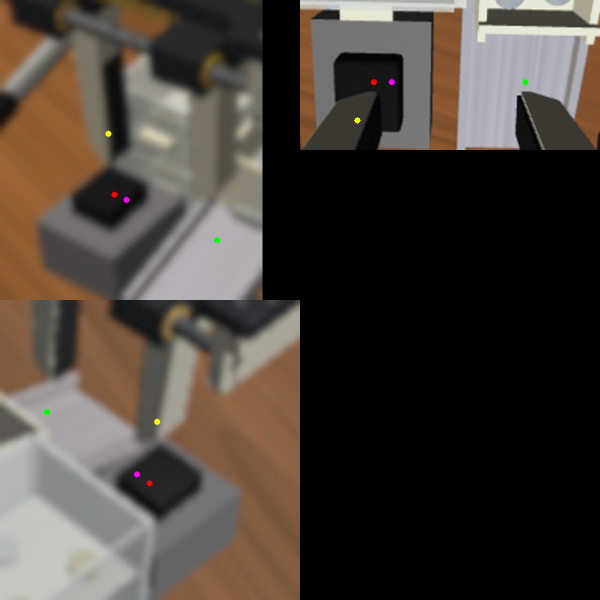

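All three views agree that the real fingertips are about 20 mm above the reported TCP, so they have not yet reached the paddle. The lateral alignment is fine. I go on down in small steps and watch the force.

```bash
python3 -m inch '[[-0.07,0,0,-0.004,0],[-0.07,0,0,-0.008,0],[-0.07,0,0,-0.008,0]]' ;python3 -m inch '[[-0.07,0,0,-0.003,0],[-0.07,0,0,-0.003,0]]'
python3 - <<'E'
from h import *
F=[]
for i in range(4): s=robot.read_state();F.append(np.r_[s["tool_pos"],s["force"]]);w=cam("wrist");
k=cam("side"); print(np.mean(F,0).round(4))
cv2.imwrite("pics/p5.png",np.hstack([cv2.resize(w["color"][130:290,170:400,::-1],(460,320)),cv2.resize(k["color"][150:240,200:290,::-1],(320,320),interpolation=2)]))
E
```

```text
t: 3.75
tool_pos: [0.5256, 0.0951, 0.0292]
orientation: [-1.351, 0.952, -0.953]
force: [1.1, -0.3, -0.7]
opening: 0.0496
t: 4.0
tool_pos: [0.5252, 0.0951, 0.0258]
orientation: [-1.351, 0.952, -0.953]
force: [-0.3, -1.3, 0.8]
opening: 0.05
[ 0.5254  0.0951  0.0261 -0.3801 -0.3743  0.2062]
```

View pics/p5.png

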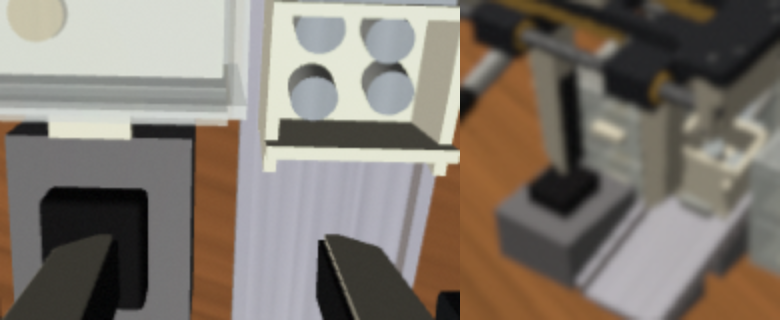

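No contact yet. The wrist crop shows the left fingertip over the lower-middle part of the paddle and the right one over the runner. Continuing down.

```bash
cat > f.py <<'E'
from h import *
F=[]
for i in range(4): s=robot.read_state();F.append(np.r_[s["tool_pos"],s["force"]]);robot.read_camera("side")
print("mean",np.mean(F,0).round(4))
E
python3 -m inch '[[-0.07,0,0,-0.004,0],[-0.07,0,0,-0.004,0]]'|grep -E 'force|pos' ; python3 f.py; python3 -m inch '[[-0.07,0,0,-0.003,0],[-0.07,0,0,-0.003,0]]'|grep -E 'force|pos'; python3 f.py
```

```text
tool_pos: [0.5253, 0.0951, 0.0219]
force: [0.2, -0.2, 0.4]
mean [ 0.5254  0.0951  0.0221  0.0311 -0.2157  0.2631]
tool_pos: [0.5254, 0.0951, 0.019]
force: [-1.1, -0.3, 0.5]
mean [ 0.5255  0.0951  0.0192  0.0498 -0.409   0.096 ]
```

```bash
python3 -m inch '[[-0.07,0,0,-0.003,0],[-0.07,0,0,-0.003,0]]'|grep -E 'force|pos' ; python3 f.py
python3 - <<'E'
from h import *
k=cam("side");c=cam("scene");w=cam("wrist")
r=lambda k,b:cv2.resize(k["color"][b[1]:b[3],b[0]:b[2],::-1],(400,300),interpolation=2)
cv2.imwrite("pics/p6.png",np.vstack([np.hstack([r(k,(205,160,285,220)),r(c,(290,210,370,270))]),np.hstack([r(w,(170,130,390,295)),r(w,(190,190,270,250))])]))
E
```

```text
tool_pos: [0.5254, 0.0951, 0.016]
force: [0.2, -0.6, 0.4]
mean [ 0.5255  0.0951  0.0162  0.0144 -0.1315  0.3393]
```

View pics/p6.png

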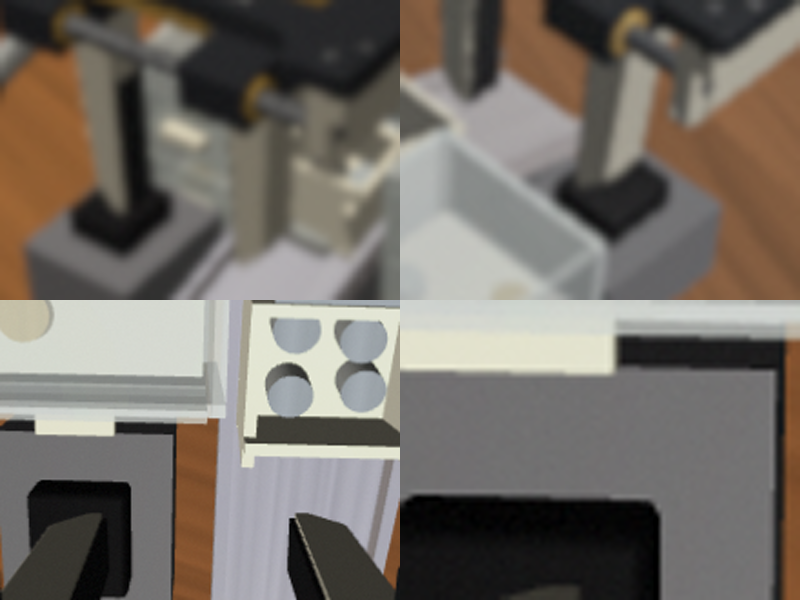

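The tip is now visually just above the paddle's middle in the side and scene views, and the other finger is over the runner. Continuing in small steps.

```bash
for i in 1 2 ; do python3 -m inch '[[-0.07,0,0,-0.003,0],[-0.07,0,0,-0.003,0]]'|grep -E 'force' ; python3 f.py; done
```

```text
force: [0.6, 0.2, 1.3]
mean [0.5261 0.0951 0.0136 0.9773 0.402  1.4279]
force: [0.1, -0.0, 3.6]
mean [0.526  0.0952 0.0106 0.6029 0.1896 2.7621]
```

Contact: 2.8 N, consistent with the 2 N preload and about 2 mm of travel. Pressing on against the 0.4 N/mm spring.

```bash
for i in 1 2 ; do python3 -m inch '[[-0.07,0,0,-0.003,0],[-0.07,0,0,-0.003,0]]'|grep -E 'force' ; python3 f.py; done
```

```text
force: [-0.1, -0.1, 3.7]
mean [ 0.526   0.0951  0.0076 -0.7169 -0.2908  3.9383]
force: [-0.9, -0.1, 5.7]
mean [ 5.2600e-01  9.5100e-02  4.8000e-03 -7.2770e-01 -4.1540e-01  5.2892e+00]
```

The force rate fits the spring. A new -0.8 N along the organiser's -x says the tray has popped and rests on the finger. Pressing to the hard stop.

```bash
for i in 1 2 ; do python3 -m inch '[[-0.07,0,0,-0.002,0],[-0.07,0,0,-0.002,0]]'|grep -E 'force' ; python3 f.py; done
```

```text
force: [-9.8, -1.0, 20.2]
mean [ 5.26200e-01  9.52000e-02  4.50000e-03 -9.02280e+00 -1.84460e+00
  2.02288e+01]
force: [-10.7, -2.6, 24.0]
mean [ 5.26200e-01  9.52000e-02  4.40000e-03 -1.07112e+01 -2.43170e+00
  2.37400e+01]
```

The motion stopped at about 7.6–8 mm of spring travel with a -x force component. That suggests something other than the paddle stop is blocking, so I look.

```bash
python3 -m inch '[[-0.07,0,0,0.0005,0]]'
python3 - <<'E'
from h import *
k=cam("side");s=robot.read_state();c=cam("scene");w=cam("wrist")
T=Ro.from_rotvec(s["orientation"]).as_matrix()
print(s["tool_pos"],"toolF",T.T@s["force"],"toolM",T.T@s["wrist_torque"],s["wrist_torque"],s["opening"],robot.pinch_z)
r=lambda k,b:cv2.resize(k["color"][b[1]:b[3],b[0]:b[2],::-1],(400,300),interpolation=2)
cv2.imwrite("pics/p7.png",np.vstack([np.hstack([r(k,(180,130,340,250)),r(c,(240,170,380,275))]),np.hstack([r(w,(140,70,420,280)),r(k,(205,165,285,225))])]))
E
```

```text
t: 8.57
tool_pos: [0.526, 0.0951, 0.0054]
orientation: [-1.351, 0.951, -0.953]
force: [-2.1, -0.5, 4.5]
opening: 0.0501
[0.52604738 0.09515529 0.00543474] toolF [ 0.56037557 -4.96211229 -2.72057133] toolM [-0.52554346 -0.02633128  0.21100919] [0.02135872 0.56590066 0.0267282 ] 0.049774973619169514 0.0188
```

View pics/p7.png

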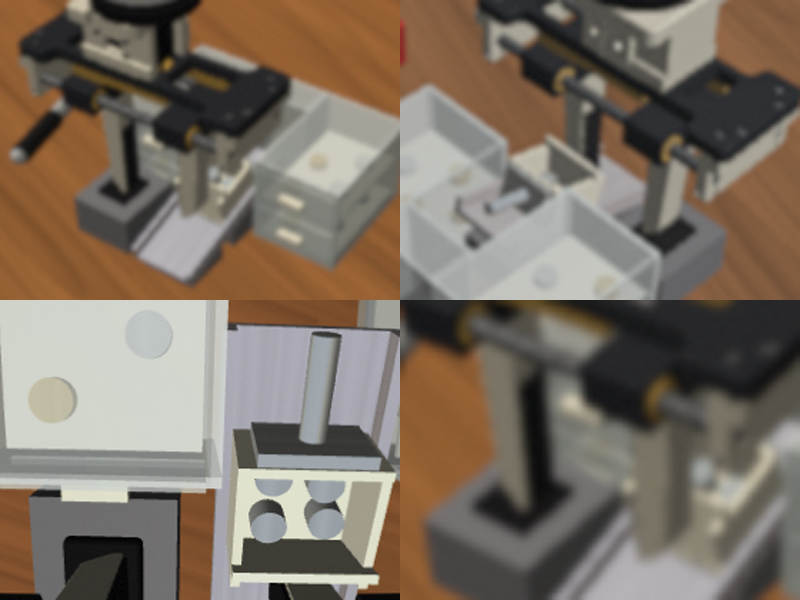

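The tray has popped and rests against the runner finger: in the wrist crop its front is at the fingertip. The moment will show where the resistance acts, so I press again lightly and record it.

```bash
cat > m.py <<'E'
from h import *
F=[]
for i in range(4):
    s=robot.read_state();T=Ro.from_rotvec(s["orientation"]).as_matrix()
    F.append(np.r_[s["tool_pos"],T.T@s["force"],T.T@s["wrist_torque"],s["opening"]]);robot.read_camera("side")
print("pos,toolF,toolM,open",np.mean(F,0).round(4))
E
python3 m.py; python3 -m inch '[[-0.07,0,0,-0.002,0],[-0.07,0,0,-0.002,0]]'|grep -E 'force' ; python3 m.py
```

```text
pos,toolF,toolM,open [ 5.2600e-01  9.5200e-02  5.0000e-03  3.3700e-02 -5.6502e+00 -1.9088e+00
 -3.9230e-01 -1.7800e-02  2.2420e-01  4.9600e-02]
force: [-8.3, -0.9, 19.6]
pos,toolF,toolM,open [ 5.26200e-01  9.52000e-02  4.50000e-03 -1.47850e+00 -1.96869e+01
 -8.10860e+00 -1.63640e+00 -1.70200e-01  8.44200e-01  4.99000e-02]
```

The extra load acts at the pressing fingertip (lever about -25 to -34 mm in x, at tip depth), with only friction sideways. So this is the paddle's hard stop, about 9.5 mm below first touch at z≈0.014. Last visual check: paddle before and after, and how far the tray is out.

```bash
python3 - <<'E'
from h import *
s=robot.read_state();T=Ro.from_rotvec(s["orientation"]).as_matrix()
k=cam("side");w=cam("wrist");c=cam("scene")
ux=np.array([np.cos(.34),np.sin(.34),0]); P=np.array([.513,.126,0]); 
for u in((310,265),(395,265)):
    out=.02
    for _ in range(20):
        X=pt(w,u,.034-.268*out+.036); out=-((X-P)@ux-.034)
    print("tray out",out,X)
i0=cv2.imread("pics/side0.png"); j0=cv2.imread("pics/scene0.png")
r=lambda im,b:cv2.resize(im[b[1]:b[3],b[0]:b[2]],(400,300),interpolation=2)
B=(205,180,253,216); D=(300,225,364,273)
cv2.imwrite("pics/p8.png",np.vstack([np.hstack([r(i0,B),r(k["color"][:,:,::-1],B)]),np.hstack([r(j0,D),r(w["color"][:,:,::-1],(180,160,420,290))])]))
E
python3 m.py
```

```text
tray out 0.021524025680776084 [0.54007515 0.08687031 0.06423156]
tray out 0.02159783910137412 [0.5521529  0.05250566 0.06421178]
pos,toolF,toolM,open [ 5.26200e-01  9.52000e-02  4.50000e-03 -1.12980e+00 -1.97462e+01
 -8.26850e+00 -1.61470e+00 -1.68900e-01  8.17700e-01  4.97000e-02]
```

View pics/p8.png

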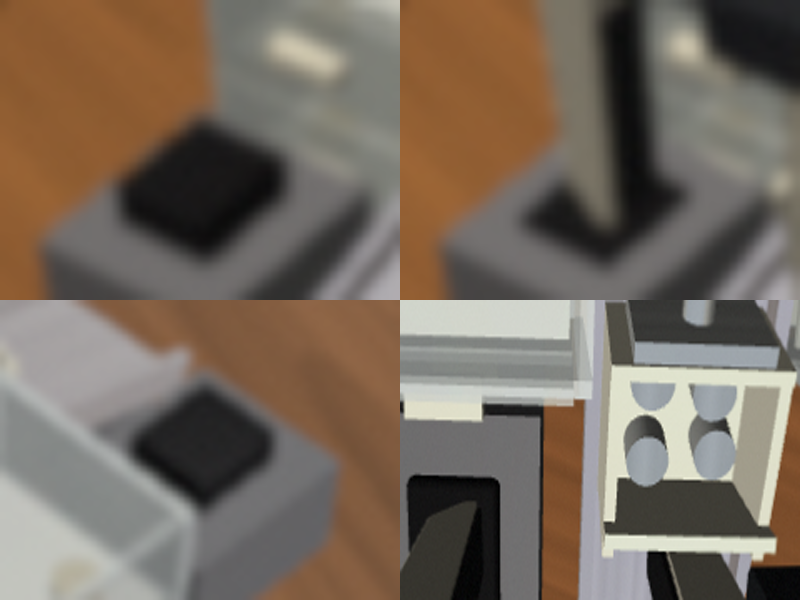

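The paddle's left corner dropped about 35 crop pixels, roughly 4.2 image pixels or 10 mm, and is now almost flush. The tray front is about 21 mm out, against the finger. Handing in.

```bash
python3 -c "
from plant import robot
robot.close_job()"
```

```text
the job is handed in; nothing more can be done
```

I pushed the paddle down to its hard stop with one fingertip. The tray popped off its catch and is resting against the other finger in the runner. I handed the job in at about 9 s, still pressing with roughly 20 N.

**Last checks**
- **Tray:** its front measures 21–22 mm out, inside the 10 to 50 mm range.
- **Paddle:** side pictures from before and after show it dropped about 10 mm. By touch, it met a rigid stop about 9.5 mm below first contact. The moment readings put that load at the pressing fingertip.

**What disagreed**
- **Fingertip height:** first contact came with the reported TCP at about 14 mm, while the paddle top should be at 48 mm. The cameras also showed the tips 20 mm or more above the reported TCP. I went by force and pictures instead of the reported height.
- **Spring force:** extrapolating it alone suggested only about 8 mm of travel at the stop. The pictures and the contact height favour about 10 mm, so I took it as fully down.
- **Sideways force:** about 8 N pushes the tool downhill while holding. I take this as friction at the stop, plus under 1 N from the tray.

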